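Load the heel press and hold its bed at the click

TASK

The cemented heel block has to be pressed: pack it into the shallow steel nest on the press's slide-out bed, at the end nearer the press, and fit the hardwood packing block into the space left in the nest, both flat on its floor. Then take the bed by its upright handle and slide it in under the ram until you feel the ball click into the notch, without running on past it. Finish there still gripping the handle, so that I can pull the lever, and leave the paste jar, the tack tin and the cork where they are.

Things in the scene. Friction and masses are not known exactly. Their poses are not given: they have to be found in the camera images.
- press: Grey bench lever press, fixed; place and yaw vary. Origin on the bench under the ram's axis. Base 170 mm wide (x), y -160 to +250 mm, 20 mm high. Column at the -y end; ram housing over the origin, 66 mm wide, front face at y +35 mm, underside 150 mm up, pad underside 104 mm up, top about 310 mm. The bed slides along the press's y axis; -y is in, under the ram.
- bed (a joint): Travel of the slide-out bed, m: 0 = fully out (starts at 0 to 0.03), grows as it is pushed in along the press's -y; end stop 0.182. Friction about 1.5 N, damping 4 N s/m. At 0.150 a sprung ball drops 2 mm into a notch in the bed's edge: it draws the bed in over the last 3 mm or so, and pushing on past takes about 7 N more.
- plunger (a point): The sprung ball at rest height on the bed's +x edge (35 mm above the bench), in front of a small steel block fixed on the press base, top 46 mm up. It meets the 9 mm wide notch cut in that edge of the bed, at nest_in y +100 mm.
- nest_in (a point): Centre of the nest's inner floor on the bed, 43 mm above the bench, at press y +162 mm minus the travel; axes as the press, +y towards the handle. Open steel box, inside 58 mm (x) by 86 mm (y), walls 4 mm thick, 12 mm high. Heel block goes at the -y end (centre about y -12 mm), packing block at the +y end (about y +30 mm); they leave 6 mm play along y, 6 mm across.
- handle (a point): Black upright handle on the outer end of the bed: round post 18 mm in diameter (22 mm in its lowest 8 mm), 50 mm tall, rounded top. This point is the centre of its foot, 40 mm above the bench, 115 mm from nest_in along +y. Axes as the press.
- heel: Rigid heel block of stacked brown leather lifts, D-shaped from above: 52 mm wide (x), 58 mm long (y), 36 mm high; flat end at +y, half-round end at -y (radius 26 mm about y -3 mm), sides flat and parallel between. About 85 g. Origin at the centre of its underside, z up. Starts standing on the bench.
- packer: Plain hardwood packing block, 52 mm (x) by 22 mm (y) by 30 mm high, about 26 g. Origin at the centre of its underside, z up. Starts standing on the bench.
- paste_jar: Bystander: amber glass paste jar with a steel cap, 64 mm diameter, 75 mm high. Origin at the centre of its underside.
- tack_tin: Bystander: low round steel tack tin, 70 mm diameter, 25 mm high. Origin at the centre of its underside.
- cork: Bystander: cork stopper, 32 mm diameter at the top, 34 mm high, standing. Origin at the centre of its underside.
Not all that is in view belongs to the job. Of the things that look like the heel, the middle-sized one is meant. There is more than one size of the packer; the job needs the larger.

How it is judged:
By the outcome, as a careful person would: the job done as asked, in the order asked, and still so for the second after the job is handed in, while the arm keeps its last pose, push and grip.
It also fails if it takes over 64 s, if anything falls off the work surface, if the arm or the gripper's body presses on something with over 40 N, if the wrist force passes 120 N, or if a joint passes its speed limit or range.

ROBOT

A 6-joint arm with a two-finger parallel gripper is mounted at the origin on the work surface. World frame = base frame: x ahead of the robot, y to its left, z up, the work surface at z = 0. Lengths are in m, angles in rad, forces in N, time in s.
With the tool pointing down it reaches from about 0.325 to 0.9 m from the base axis. Payload 6.1 kg.
Tool frame: the origin (TCP) lies midway between the tips of the shut fingers; the grasp point (between the pads) lies 19 mm behind it; z points along the fingers, y is the line along which they close (so a half turn about z gives the same grasp; the last joint's range is limited). The gripper opens to 85 mm and grips with 20 to 120 N. Pads are 22 mm wide; open, the fingers measure 114 mm over their backs; the gripper's body (76 mm by 85 mm) begins 54 mm behind the grasp point. The pads swing forward as they close: fully open they stand 13 mm farther back than shut.
Start: joints at [1.093, 0.22, 1.526, -0, 1.395, -0.126], TCP at [0.215, 0.587, 0.231] pointing down, gripper open.
Joint ranges: [-2.98, 2.98], [-0.91, 2.08], [0.09, 2.57], [-1.24, 4.39], [0.2, 2.65], [-2.68, 2.68]. Speed limits (rad/s): [2.57, 2.57, 3.01, 3.14, 3.14, 3.14].

INTERFACE

Orientations are given as [roll, pitch, yaw] about the fixed x, y, z axes, in that order (R = Rz(yaw) Ry(pitch) Rx(roll)).
In Python, from plant import movep, move_l, set_joints, gripper_to, hold, inverse_kinematics, observe, get_image, get_calibration, Unreachable, job_done gives the robot as it stands. Calls block until the motion is done:
- movep(position, orientation): joint-space move of the TCP to a pose.
- move_l(position, feed=0.15, rotation=None, max_force=None): straight line of the TCP; rotation=None keeps the orientation; feed is the mean speed in m/s. With max_force (N) it stops when the force on the tool has changed by that much, and returns True; else False.
- set_joints(angles): joint-space move.
- gripper_to(opening, f_grip=None): finger opening in m; f_grip is the grip in N (None keeps the last); returns when the fingers have stopped.
- hold(seconds).
- inverse_kinematics(position, orientation): joint angles nearest the present ones, or None.
- observe(): the state.
- get_image(name): name is "scene" or "top" or "wrist"; returns (picture, depth): 384x512x3 uint8, red, green, blue; 384x512 float32, m along the optical axis (not along the pixel's ray), 0 where there is no reading.
- get_calibration(name): a dict with "intrinsics" (3x3 intrinsics, pixels), "world_from_camera" (4x4, takes a point from camera to world coordinates). Camera axes: x right, y down, z forward; pixel columns grow to the right and rows downward; lengths in m; the calibration is good to about 2 mm. A picture is of the moment at which its call begins: read the wrist's pose just before it. get_calibration takes no time and is no camera call; for the wrist camera it gives the pose at the moment of the call.
A pose or a line that the arm cannot do raises Unreachable and nothing moves.
- job_done(): hands the job in; it is judged then, once.
The state is a dict: "time_s": time; "q": joint angles; "joint_velocities": joint speeds; "joint_torque": joint torques, N m; "eef_pos": TCP position; "tcp_rot": TCP orientation; "ft_force": force on the tool from outside, world axes, zero at the start; "torque": the same for the moment, N m; "opening": finger opening in m; "grasp_force": force on a finger pad.
Only numpy, scipy, OpenCV 4.12 (cv2) and the standard library are available. Lean on these libraries where they do the work, as an engineer would, in place of code of your own. Each camera call takes 0.05 s, during which the arm holds its last target. There are 200 camera calls.

## Working session

There is one attempt and no reset: what is moved stays moved. The work goes in short steps, each a Python script; the robot and the scene stay as the last script left them, time stands still between calls to the robot, and variables do not carry over. Pictures are saved under pics/ and viewed, at most 10 in all, crops included, and the job is handed in when it is done.

```bash
ls && mkdir -p pics
cat > h.py <<'E'
import numpy as np, cv2
from plant import *
def snap(n,tag):
    im,d=get_image(n); c=get_calibration(n)
    cv2.imwrite(f'pics/{tag}.png',im[:,:,::-1]); np.savez(f'pics/{tag}.npz',im=im,d=d,K=c['intrinsics'],T=c['world_from_camera'])
    return im,d,np.array(c['intrinsics']),np.array(c['world_from_camera'])
def load(tag):
    z=np.load(f'pics/{tag}.npz'); return z['im'],z['d'],z['K'],z['T']
def cloud(d,K,T):
    v,u=np.mgrid[:d.shape[0],:d.shape[1]]
    p=np.stack([(u-K[0,2])/K[0,0]*d,(v-K[1,2])/K[1,1]*d,d],-1)
    return p@T[:3,:3].T+T[:3,3]
E
python3 - <<'E'
from h import *
a=snap('scene','scene0')[0]; b=snap('top','top0')[0]
for t in('scene0','top0'):
    im,d,K,T=load(t); print(T.round(3),K[0,0])
cv2.imwrite('pics/both.png',np.vstack([cv2.resize(x,(400,300))for x in(a,b)])[:,:,::-1])
s=observe();print(s['eef_pos'],s['tcp_rot'],s['ft_force'],s['opening'],s['time_s'])
E
```

```text
pics
[[-0.128  0.659 -0.741  1.183]
 [ 0.992  0.074 -0.106  0.209]
 [-0.015 -0.748 -0.663  0.635]
 [ 0.     0.     0.     1.   ]] 392.390600502867
[[ 0.007 -0.994  0.108  0.483]
 [-1.    -0.006  0.007  0.106]
 [-0.006 -0.109 -0.994  0.953]
 [ 0.     0.     0.     1.   ]] 405.5692995720766
[0.21512553 0.58623578 0.23028378] [-3.13982251e+00 -2.38881027e-04  2.78979592e+00] [-0.06407931  0.86400219  0.88658581] 0.08509329391265925 0.1
```

View pics/top0.png

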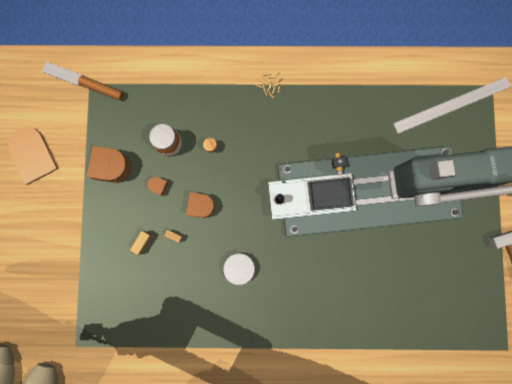

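View pics/scene0.png

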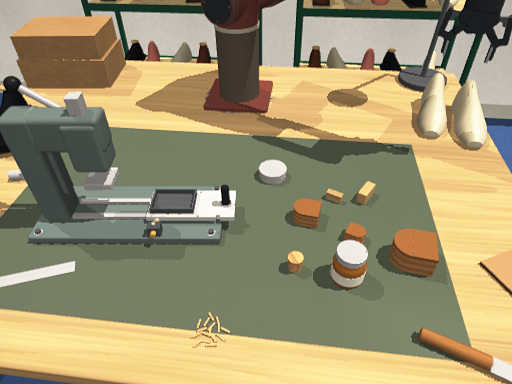

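Run:
```python
from h import *
im,d,K,T=load('top0'); P=cloud(d,K,T)
a=cv2.resize(im[125:285,80:280],None,fx=4,fy=4,interpolation=cv2.INTER_CUBIC)[:600]
cv2.imwrite('pics/crop1.png',a[:,:,::-1])
for n,(u,v) in dict(big=(109,164),mid=(201,205),small=(157,186),pk=(140,242),pks=(174,236),jar=(163,138),tin=(239,268),cork=(209,144),mat=(120,300),nest=(331,193),hand=(280,199)).items(): print(n,P[v,u].round(4))
def seg(box,zl,zh):
    x0,x1,y0,y1=box; Q=P[y0:y1,x0:x1]; m=(Q[...,2]>zl)&(Q[...,2]<zh)&(d[y0:y1,x0:x1]>0); return Q[m]
def rect(n,box,zl,zh):
    q=seg(box,zl,zh); r=cv2.minAreaRect((q[:,:2]*1000).astype(np.float32)); print(n,len(q),np.round(r[0],1),np.round(r[1],1),round(r[2],1),'z',np.median(q[:,2]).round(4))
rect('big',(80,140,140,190),.02,.08);rect('mid',(180,220,185,225),.03,.042);rect('mid',(180,220,185,225),.02,.05);rect('small',(142,172,172,200),.01,.05)
rect('pk',(122,158,225,262),.024,.036);rect('pks',(160,187,225,248),.012,.04)
rect('bedouter',(262,362,165,222),.036,.048); rect('walls',(300,362,170,220),.049,.062); rect('base',(268,470,140,240),.015,.025)
```

```text
big [0.642  0.4439 0.0462]
mid [0.5506 0.2341 0.0373]
small [0.5949 0.3383 0.0251]
pk [0.4665 0.3709 0.0318]
pks [0.4804 0.2964 0.0221]
jar [0.6959 0.316  0.0752]
tin [0.4096 0.147  0.0242]
cork [0.6926 0.2192 0.0324]
mat [0.3338 0.4199 0.0039]
nest [ 0.5788 -0.0588  0.0461]
hand [0.5606 0.0582 0.0905]
big 1172 [643.7 448.1] [81.7 72.7] 82.1 z 0.05
mid 537 [551.9 236.6] [58. 52.] 82.0 z 0.0364
mid 551 [551.7 236.5] [58.2 52.1] 81.5 z 0.0363
small 258 [600. 342.] [40.6 35. ] 65.3 z 0.0248
pk 237 [466.6 373.7] [23.1 52.1] 59.2 z 0.0306
pks 127 [482.  300.1] [37.8 15.9] 64.6 z 0.0224
bedouter 2801 [584.7 -14.7] [106.4 190.4] 6.5 z 0.0417
walls 275 [578.3 -55.5] [66.3 94.1] 6.5 z 0.0551
base 6511 [ 589.3 -152.6] [170.2 409.7] 6.4 z 0.0206
```

View pics/crop1.png

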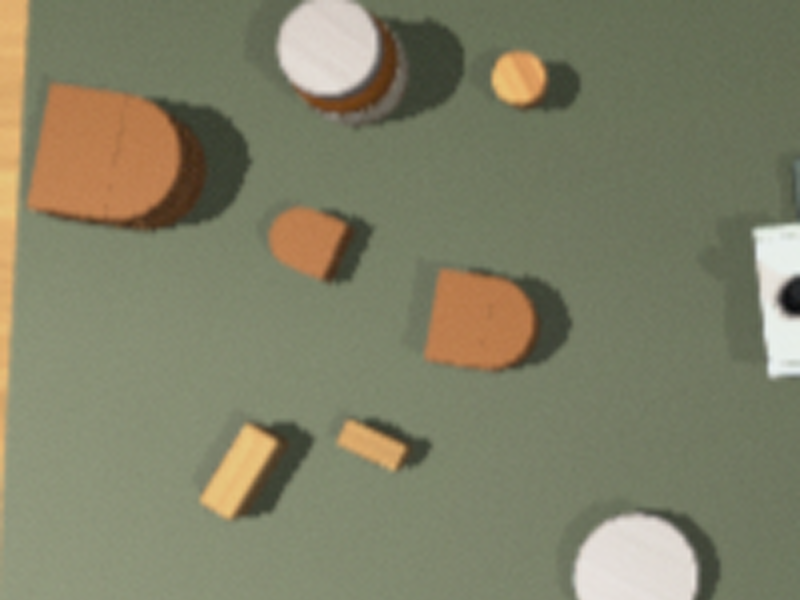

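The middle D-block, at top-view pixel (201,205), measures 58×52×36 mm, so it is the heel. The D-blocks at (109,164) and (157,186) are the large and small lookalikes. The bar at (140,242) measures 52×23×30 mm, so it is the packer. The bar at (174,236) is only 38×16 mm. I'll refine the nest with the wrist camera on the way.

```bash
cat >> h.py <<'E'
def rectz(P,d,c,r,zl,zh,n=''):
    m=(d>0)&(P[...,2]>zl)&(P[...,2]<zh)&(np.hypot(P[...,0]-c[0],P[...,1]-c[1])<r)
    q=P[m]; R=cv2.minAreaRect((q[:,:2]*1000).astype(np.float32))
    print(n,len(q),np.round(R[0],1),np.round(R[1],1),round(R[2],1),'zmed',np.median(q[:,2]).round(4),q[:,2].max().round(4)); return R
D=np.pi/180
E
python3 - <<'E'
from h import *
im,d,K,T=load('scene0');P=cloud(d,K,T)
rectz(P,d,(.552,.237),.05,.033,.04,'sc mid');rectz(P,d,(.467,.374),.04,.027,.034,'sc pk');rectz(P,d,(.578,-.056),.06,.051,.060,'sc walls');rectz(P,d,(.565,.058),.025,.06,.1,'sc handle')
im,d,K,T=load('top0');P=cloud(d,K,T);rectz(P,d,(.565,.058),.025,.06,.1,'top handle')
gripper_to(.07,20)
movep([.565,-.02,.30],[np.pi,0,96.5*D])
im,d,K,T=snap('wrist','w1');P=cloud(d,K,T)
print(T.round(3))
s=observe();print(s['time_s'],s['eef_pos'],s['tcp_rot'],s['q'])
rectz(P,d,(.578,-.056),.06,.051,.060,'walls');rectz(P,d,(.565,.058),.025,.06,.1,'handle')
E
```

```text
sc mid 405 [551.8 238.5] [57.1 54.7] 81.4 zmed 0.0352 0.0389
sc pk 142 [467.2 375.4] [21.3 54.6] 59.6 zmed 0.0294 0.0318
sc walls 250 [578.3 -53.3] [69.8 93.6] 6.1 zmed 0.0534 0.0572
sc handle 107 [567.3  61.4] [14.5 16. ] 41.0 zmed 0.079 0.091
top handle 61 [564.9  58.8] [16.5 16.4] 58.4 zmed 0.0885 0.093
[[ 0.993  0.11   0.031  0.557]
 [ 0.114 -0.954 -0.277  0.052]
 [-0.001  0.279 -0.96   0.444]
 [ 0.     0.     0.     1.   ]]
2.95 [ 0.56501066 -0.01911423  0.29989507] [-3.14148647e+00 -2.44268857e-04  1.68564298e+00] [-1.73423381e-01  4.09829513e-02  1.59609227e+00  2.04447538e-04
  1.50468868e+00 -2.88283573e-01]
walls 742 [577.7 -53.6] [66.  93.3] 6.5 zmed 0.0556 0.0584
handle 204 [564.9  60.1] [16.8 16.1] 50.1 zmed 0.0901 0.093
```

View pics/w1.png

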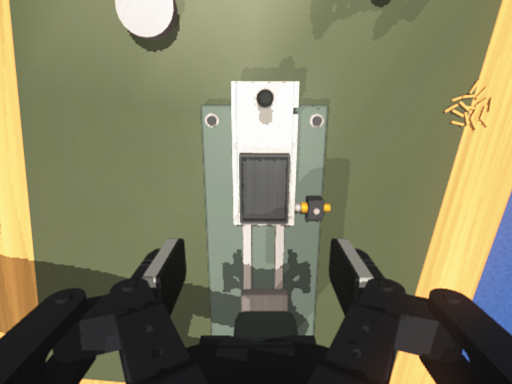

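```bash
cat >> h.py <<'E'
NEST=np.array([.5780,-.0544]); PY=6.5*D
def rot(a,v): return np.array([np.cos(a)*v[0]-np.sin(a)*v[1],np.sin(a)*v[0]+np.cos(a)*v[1]])
def pick(c,yaw,off,zt):
    p=np.array(c)+rot(yaw,off); o=[np.pi,0,yaw+np.pi/2]
    movep([*p,.10],o); move_l([*p,zt],.12); gripper_to(.03,40)
    s=observe(); print('grip',s['opening'],s['grasp_force'],s['eef_pos'],s['time_s'])
    move_l([*p,.12],.2)
E
python3 - <<'E'
from h import *
pick((.5518,.2372),-8.3*D,(0,.009),.010)
p=NEST+rot(PY,(0,-.0125+.009))
movep([*p,.12],[np.pi,0,PY+np.pi/2])
s=observe();print(s['opening'],s['time_s'],s['eef_pos'],s['ft_force'])
im,d,K,T=snap('wrist','w2')
E
```

```text
grip 0.05138265061538369 43.39244216680527 [0.55424196 0.24649615 0.01145272] 5.4083
0.051532981572666316 7.275 [ 0.57802684 -0.05696382  0.11922493] [ 0.23359398  0.53701089 -1.07124877]
```

View pics/w2.png

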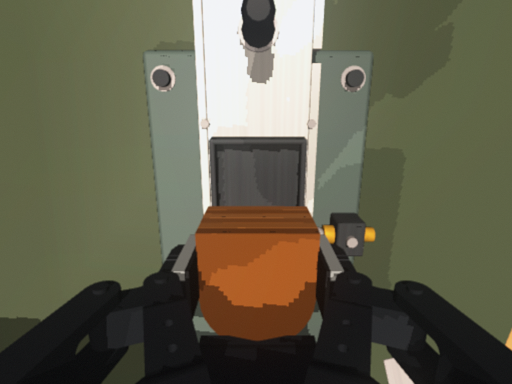

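The heel is square in the fingers and centred at column 257, against 258 for the nest, so I'm lowering it.

Run:
```python
from h import *
p=NEST+rot(PY,(0,-.0125+.009))
move_l([*p,.066],.12); hold(.2)
s=observe();print(s['eef_pos'],s['ft_force'],p)
r=move_l([*p,.050],.02,max_force=5)
s=observe();print(r,s['eef_pos'],s['ft_force'],s['opening'])
gripper_to(.066); s=observe();print(s['opening'],s['eef_pos'])
move_l([*p,.15],.2)
im,d,K,T=snap('wrist','w3');P=cloud(d,K,T);print(observe()['time_s'])
rectz(P,d,p,.06,.074,.084,'heel');rectz(P,d,NEST,.06,.051,.059,'walls')
```

```text
[ 0.57934032 -0.05803931  0.06722636] [ 0.71706747  0.73808732 -0.89149902] [ 0.57839621 -0.0578775 ]
True [ 0.57828411 -0.05796042  0.05443796] [-1.84278574 -0.40740848  5.03278054] 0.05111106167904993
0.0660430759049148 [ 0.57723398 -0.05762272  0.0532727 ]
9.7
heel 4833 [578.2 -66.4] [52.1 58.4] 6.3 zmed 0.0788 0.0815
walls 1823 [577.  -54.2] [66.1 93.9] 6.4 zmed 0.0547 0.059
```

View pics/w3.png

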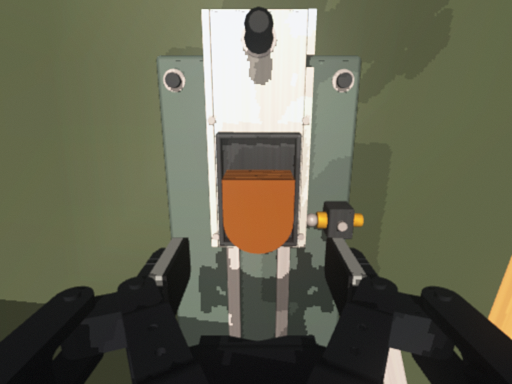

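The heel is down flat (top at 78.8 mm), with its centre 12 mm towards the press from the nest centre. The packer is next.

Run:
```python
from h import *
gripper_to(.07)
pick((.4669,.3743),-30.7*D,(0,0),.0095)
p=NEST+rot(PY,(0,.0303))
movep([*p,.12],[np.pi,0,PY+np.pi/2]); hold(.2)
s=observe();print(s['opening'],s['time_s'],s['eef_pos'],p)
im,d,K,T=snap('wrist','w4');P=cloud(d,K,T)
rectz(P,d,p,.035,.1,.15,'packer')
```

```text
grip 0.05083002894049273 42.852991819381714 [0.46798633 0.37497698 0.01097054] 12.775
0.05096773288434542 15.2 [ 0.57456679 -0.02334655  0.1199274 ] [ 0.57456994 -0.02429477]
packer 8379 [574.4 -22.9] [64.5 24.6] 6.6 zmed 0.1397 0.15
```

View pics/w4.png

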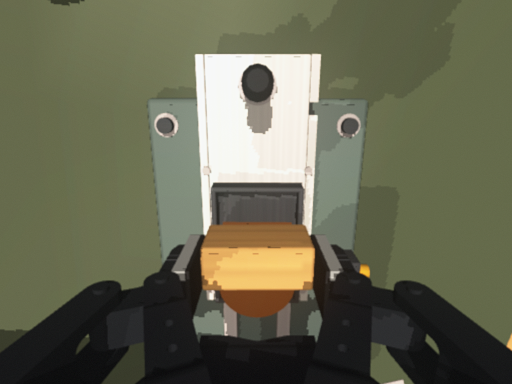

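Run:
```python
from h import *
im,d,K,T=load('w4');P=cloud(d,K,T)
q=P-np.array([*NEST,0]); x=q[...,0]*np.cos(PY)+q[...,1]*np.sin(PY); y=-q[...,0]*np.sin(PY)+q[...,1]*np.cos(PY)
m=(abs(x)<.02)&(P[...,2]>.133)&(P[...,2]<.146)&(abs(y-.03)<.02)
z=np.median(P[...,2][m]); m&=abs(P[...,2]-z)<.0025
print(z,m.sum(),np.percentile(y[m],[.5,2,50,98,99.5]).round(4))
e=(observe()['eef_pos'][:2]-NEST); print('tcp y',-e[0]*np.sin(PY)+e[1]*np.cos(PY))
```

```text
0.13990095680737094 3921 [0.0203 0.0209 0.0322 0.0418 0.042 ]
tcp y 0.031119662219337353
```

Run:
```python
from h import *
p=NEST+rot(PY,(0,.0303))
r0=move_l([*p,.080],.12,max_force=15); hold(.2)
r=move_l([*p,.049],.02,max_force=5)
s=observe();print(r0,r,s['eef_pos'],s['ft_force'],s['opening'])
gripper_to(.064)
move_l([*p,.16],.2)
im,d,K,T=snap('wrist','w5');P=cloud(d,K,T);print(observe()['time_s'])
rectz(P,d,NEST+rot(PY,(0,-.012)),.045,.0765,.084,'heel');rectz(P,d,p,.03,.068,.0755,'pk');rectz(P,d,NEST,.06,.051,.059,'walls')
rectz(P,d,(.565,.06),.025,.06,.1,'handle')
```

```text
False True [ 0.57442781 -0.02430592  0.05391591] [-0.75354556 -0.17220886  4.73946561] 0.05114353565475341
18.1333
heel 3961 [578.3 -66.4] [52.  58.8] 6.3 zmed 0.079 0.0814
pk 2024 [573.9 -25.7] [52.  25.2] 6.2 zmed 0.0729 0.0755
walls 1563 [576.9 -53.7] [66.1 93.9] 6.5 zmed 0.0548 0.059
handle 599 [564.3  59.9] [17.2 17.2] 20.9 zmed 0.0894 0.0919
```

View pics/w5.png

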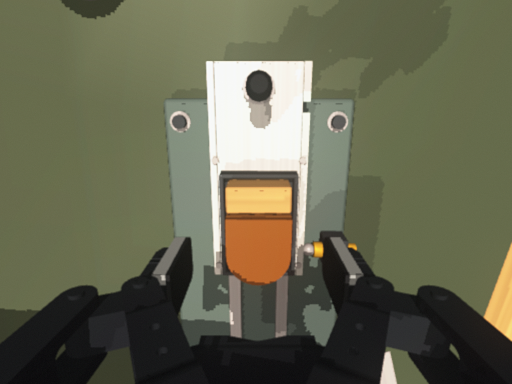

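Both are flat in the nest: tops at 79 and 73 mm, brown heel at (258,248), packer at (258,197). Now I take the handle, with the fingers closing along the slide direction.

Run:
```python
from h import *
H=np.array([.5648,.0600])
best=min((PY,PY+np.pi),key=lambda y:np.abs(np.array(inverse_kinematics([*H,.14],[np.pi,0,y]))-observe()['q']).max())
gripper_to(.05)
movep([*H,.14],[np.pi,0,best]); move_l([*H,.053],.1,max_force=10)
print(observe()['eef_pos'],observe()['time_s'])
gripper_to(.0,40); hold(.2)
s=observe();print(s['opening'],s['grasp_force'],s['eef_pos'],s['ft_force'],s['q'])
u=rot(PY,(0,-1))
r=move_l([*(H+.120*u),.053],.06,max_force=15); hold(.3)
s=observe();print(r,s['eef_pos'],s['ft_force']@[*u,0],(s['eef_pos'][:2]-H)@u,s['time_s'],s['opening'])
```

```text
[0.56546579 0.05997284 0.05372349] 20.725
0.017003972218240137 39.20884609222412 [0.56537244 0.05996742 0.05389971] [-0.93266822 -0.65757311  5.7821883 ] [-3.29769859e-02  2.81155446e-01  1.81214561e+00 -8.39833307e-05
  1.04705829e+00 -1.71724717e+00]
False [ 0.57865247 -0.05810578  0.05391067] -5.018726778677887 0.11891472369871649 23.7667 0.01680283558130208
```

Run:
```python
from h import *
H=np.array([.5648,.0600]); u=rot(PY,(0,-1)); prev=None; armed=False
for k in np.arange(.1205,.1400,.0005):
    move_l([*(H+k*u),.053],.01); hold(.1)
    s=observe(); f=s['ft_force']@[*u,0]
    print(round(k*1e3,1),round((s['eef_pos'][:2]-H)@u*1e3,2),round(f,2),round(s['ft_force']@[-u[1],u[0],0],1))
    if f>-1.5 and k>.126: break
    if f<-12: break
print(s['time_s'])
```

```text
120.5 119.58 -4.07 -2.4
121.0 120.34 -3.06 -3.1
121.5 121.02 -2.75 -1.4
122.0 121.17 -4.02 -1.3
122.5 121.8 -3.32 -2.6
123.0 122.49 -2.49 -1.9
123.5 123.3 -1.19 -1.9
124.0 123.85 -0.42 -2.0
124.5 124.38 -2.71 -1.3
125.0 124.87 -1.09 -2.5
125.5 125.35 -0.33 -2.2
126.0 125.9 -1.32 -1.6
126.5 126.47 -0.2 -1.3
28.3167
```

Run:
```python
from h import *
H=np.array([.5648,.0600]); u=rot(PY,(0,-1)); mx=-9
for k in np.arange(.1270,.1345,.0005):
    move_l([*(H+k*u),.053],.01); hold(.15)
    F=[]
    for _ in range(3): hold(.02); s=observe(); F.append(s['ft_force']@[*u,0])
    f=np.mean(F); mx=max(mx,f)
    print(round(k*1e3,1),round((s['eef_pos'][:2]-H)@u*1e3,2),round(f,2),round(s['opening']*1e3,2))
    if (mx>2 and f<-1) or f<-5: break
print(s['time_s'])
```

```text
127.0 127.12 -0.18 16.65
127.5 127.75 -0.28 16.99
128.0 128.45 1.15 16.55
128.5 129.2 1.91 16.69
129.0 129.85 2.52 16.96
129.5 130.32 2.3 16.53
130.0 130.78 2.38 17.14
130.5 131.39 2.54 16.8
131.0 131.74 1.71 16.65
131.5 131.91 0.75 16.37
132.0 132.04 -0.9 16.82
132.5 132.14 -2.53 17.01
33.7167
```

The ball pulled the bed in from about 128 to 131.5 mm, then resisted. It is seated at about 132 mm. I'll ease the push to neutral and check.

Run:
```python
from h import *
H=np.array([.5648,.0600]); u=rot(PY,(0,-1))
move_l([*(H+.1319*u),.053],.01); hold(.3)
s=observe();print((s['eef_pos'][:2]-H)@u,s['ft_force']@[*u,0],s['ft_force'],s['grasp_force'],s['time_s'])
im=snap('scene','s9')[0]
c=cv2.resize(im[90:260,10:260],None,fx=3.2,fy=3.2,interpolation=cv2.INTER_CUBIC)[:600,:800]; cv2.imwrite('pics/s9c.png',c[:,:,::-1])
```

```text
0.1320030761086587 -0.991384843971953 [-1.75861349  0.79743014  6.6333989 ] 39.40539836883545 34.2667
```

View pics/s9c.png

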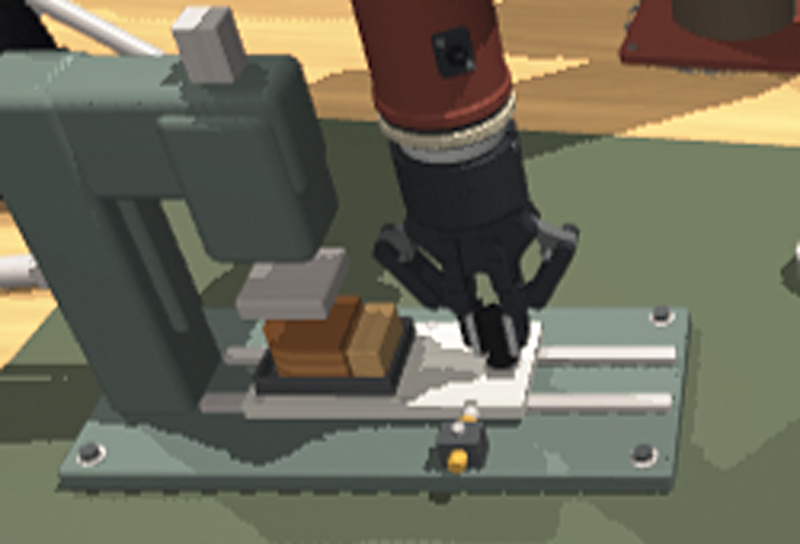

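The picture shows the heel (310,340) and packer (375,340) seated under the ram pad. The ball (470,412) is at the bed's edge in the notch, and the handle (495,340) is gripped.

```bash
python3 -c "
from plant import *
print(job_done())"
```

```text
the job is handed in; nothing more can be done
None
```

The heel and packing block are flat in the nest, the bed is in the notch under the ram, and the arm is still gripping the handle; the jar, tin and cork were not touched, and the job was handed in at about 34 s.

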